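# Charge and close the bench cooler

## Robot

A 6-joint arm with a two-finger parallel gripper is mounted at the origin on a cart in front of the work surface, level with it; the furniture and walls round the work are solid. World frame = base frame: x ahead of the robot, y to its left, z up, the work surface at z = 0. Lengths are in m, angles in rad, forces in N, time in s.
With the tool pointing down it reaches from about 0.3 to 0.775 m from the base axis. Payload 14.6 kg.
Tool frame: the origin (TCP) lies at the very end of the fingers, on their centre line; the grasp point (between the pads) lies 19 mm behind it; z points along the fingers, y is the line along which they close (so a half turn about z gives the same grasp; the last joint's range is limited). The gripper opens to 94 mm and grips with 3 to 60 N. Pads are 16 mm wide; open, the fingers measure 119 mm over their backs; the gripper's body (75 mm by 177 mm) begins 78 mm behind the grasp point.
Start: joints at [-1.336, 0.3, 1.521, -0, 1.321, -0.067], TCP at [0.163, -0.525, 0.205] pointing down, gripper open.
Joint ranges: [-3.03, 3.03], [-0.79, 2.21], [0.23, 2.52], [-1.04, 4.18], [0, 3.07], [-2.55, 2.55]. Speed limits (rad/s): [2.22, 2.22, 2.57, 3.14, 3.14, 3.14].

## Interface

Orientations are given as [roll, pitch, yaw] about the fixed x, y, z axes, in that order (R = Rz(yaw) Ry(pitch) Rx(roll)).
In Python, from station import ctrl, cams gives the robot as it stands. The module is installed in compiled form; this text tells all that it offers.
- The arm moves only by the tool arm_command, never from a script. Its argument "plan" is a list that holds one entry, the list of rows, each a list of 7 numbers: the shift along the tool's x, y, z in normalised numbers (1 is 0.8 m), then the turn, a rotation vector about the tool's x, y, z in normalised numbers (1 is 4 rad), then the closure, from -1 (fully open) to 1 (shut). A call has 1 to 12 rows; each row is the pose to reach, as a shift and turn from the pose commanded when the call began, along the tool's axes at that moment; what a row does not reach only later rows make up. A row lasts 1/10 s, in which the tool goes at most 50 mm and 8.59 degrees, less where a joint would pass 70% of its speed; a pose out of reach is approached as far as the arm can. A call with a gripper value outside its range is refused whole. The fingers move at their own pace and stop on an object; "squeeze" is the grip in N (left out, the last holds). Time passes only in rows, so rows that repeat a pose let the fingers close. It gives the time, the measured TCP pose, the force, the opening and the grip force at its end, in the units of the state.
- ctrl.get_obs(): the state, without advancing time (a new reading comes with each control period).
- cams.camera(name): name is "scene" or "top" or "wrist"; returns (picture, depth): 420x560x3 uint8, blue, green, red; 420x560 float32, m along the optical axis (not along the pixel's ray), 0 where there is no reading.
- cams.camera_info(name): a dict with "fx", "fy", "cx", "cy" (pixels), "world_to_cam" (4x4, takes a point from world to camera coordinates). Camera axes: x right, y down, z forward; pixel columns grow to the right and rows downward; lengths in m; the calibration is good to about 2 mm. A picture is of the moment at which its call begins: read the wrist's pose just before it. camera_info takes no time and is no camera call; for the wrist camera it gives the pose at the moment of the call.
- ctrl.hand_in(): hands the job in; it is judged then, once.
The state is a dict: "time_s": time; "qpos": joint angles; "joint_vel": joint speeds; "tau": joint torques, N m; "ee_pos": TCP position; "eef_rot": TCP orientation; "force": force on the tool from outside, world axes, zero at the start; "moment": the same for the moment, N m; "grip_width": finger opening in m; "grip_force": force on a finger pad.
Only numpy, scipy, OpenCV 4.12 (cv2) and the standard library are available. Lean on these libraries where they do the work, as an engineer would, in place of code of your own. Each camera call takes 0.05 s, during which the arm holds its last target. There are 200 camera calls.

## Task

Make up the bench cooler for carrying the samples, in this order: first lay the cold plate in the cooler's base, then set the rack down over the plate's fin, then stand the vial in the rack's small hole and the bottle in its large hole so that both stand on the cold plate, and last put the lid on and press it down until both spring clips have snapped over its flange. Never let the vial or the bottle fall over.

Things in the scene. Friction and masses are not known exactly. Their poses are not given: they have to be found in the camera images.
- cooler_base: grey plastic cooler base, 171 x 119 mm, fixed, open above, a spring clip at each end. Origin: centre of its underside; x along its length, y across. Recess 124 x 80 mm, floor 6 mm up, bevelled edges. Round it a ledge 24 mm up carries the lid's flange, inside a flared rim 36 mm high with an opening 163 x 111 mm. Plate, rack and lid fit either way round (half a turn).
- clip_a (a joint): spring-steel clip at the base's +x end (88 mm from the centre), 36 mm wide, top 53 mm over the table; its sloping nose reaches in to 74 mm from the centre, underside 31.5 mm over the table. Angle in rad: 0 at rest; the lid's flange pushes it outward to about 0.2, then it springs back over the flange
- clip_b (a joint): the like spring clip at the base's -x end; 0 at rest, grows as its nose is pushed outward
- cold_plate: bare aluminium slab 116 x 72 x 18 mm with an upright fin across its middle, 0.24 to 0.45 kg. Origin: centre of its underside; x along its length. The fin is 10 mm thick along x, 36 mm long along y, its top 58 mm above the underside: grip it from above, closing along x. It lies in the base's recess, lengths parallel, origin 6 mm above the base's (4 mm free all round).
- vial_rack: slate-grey rack 120 x 60 x 34 mm: deck on four legs, two round holes, a middle slot 17 x 44 mm that drops over the plate's fin. Origin: centre of its underside; x along its length. Grip from above over the long sides, 60 mm apart along y, skirts 13 to 34 mm up. Seated, its legs stand on the plate, lengths parallel, origin 18 mm above the plate's; the fin stands 6 mm out of the slot.
- small_hole (a point): centre of the rack's small hole (29 mm wide, at rack x = -28 mm), on the deck's top face, 34 mm above the rack's underside; open to the cold plate, on which the vial then stands, 34 mm below
- large_hole (a point): centre of the rack's large hole (41 mm wide, at rack x = +34 mm), on the deck's top face, 34 mm above the rack's underside; open to the cold plate, on which the bottle then stands
- vial: slim round vial with a black screw cap, 22 mm across, 66 mm high, standing upright on the table near the robot. Origin: centre of its underside, z up. Belongs in the small hole; grip it near the top, as only its upper 32 mm stand out of the rack.
- bottle: small squat round bottle with a label and a screw cap, 34 mm across up to its shoulder, cap narrower, 62 mm high, standing upright on the table near the robot. Origin: centre of its underside. Belongs in the large hole; grip it near the top, as only its upper 28 mm stand out of the rack.
- cooler_lid: lid: clear hood 144 x 88 mm (inside 138 x 82, 75 high) on a grey flange 158 x 104 x 6 mm, 0.12 to 0.21 kg. Origin: centre of the flange's underside; x along its length. Black handle bar on top, 66 mm along x, 14 mm wide, 86 to 106 mm above the origin: grip from above, closing along y. Seated, origin 24 mm above the base's; it meets the clips 18 mm higher and takes 8 to 15 N to snap.
Mind the look-alikes: they are no part of the job. Leave any green look-alike of the cold_plate alone. There is more than one size of the bottle; the one meant has the size given above.

How it is judged:
On the way, in this order (a step that is already met when the one before it is completed fails the run):
1. the cold plate lies flat in the base's recess, let go (horizontal distance between cold_plate and cooler_base below 0.012 m and z of cold_plate in the frame of cooler_base between 0.003 and 0.009 m and angle between cold_plate's own z axis and vertical below 0.06 rad and contact force between the fingers and cold_plate below 0.1 N and linear speed of cold_plate below 0.02 m/s), for 0.2 s.
2. the rack stands on the cold plate with the fin in its slot, let go (horizontal distance between cold_plate and cooler_base below 0.012 m and z of cold_plate in the frame of cooler_base between 0.003 and 0.009 m and angle between cold_plate's own z axis and vertical below 0.06 rad and horizontal distance between vial_rack and cold_plate below 0.01 m and z of vial_rack in the frame of cold_plate between 0.015 and 0.0215 m and angle between the x axis of vial_rack and the x axis of cold_plate, either way round below 0.25 rad and contact force between the fingers and vial_rack below 0.1 N and linear speed of vial_rack below 0.02 m/s), for 0.2 s.
3. the vial stands in the small hole and the bottle in the large one, both on the cold plate, let go (horizontal distance between cold_plate and cooler_base below 0.012 m and z of cold_plate in the frame of cooler_base between 0.003 and 0.009 m and angle between cold_plate's own z axis and vertical below 0.06 rad and horizontal distance between vial_rack and cold_plate below 0.01 m and z of vial_rack in the frame of cold_plate between 0.015 and 0.0215 m and angle between the x axis of vial_rack and the x axis of cold_plate, either way round below 0.25 rad and horizontal distance between vial and small_hole below 0.009 m and z of vial in the frame of cold_plate between 0.014 and 0.0225 m and angle between each of vial, bottle's own z axis and vertical below 0.2 rad and horizontal distance between bottle and large_hole below 0.009 m and z of bottle in the frame of cold_plate between 0.014 and 0.0225 m and contact force between the fingers and vial below 0.1 N and contact force between the fingers and bottle below 0.1 N and linear speed of each of vial, bottle below 0.02 m/s), for 0.2 s.
At the end, for the whole second after the job is handed in: Plate flat in the base (centres within 12 mm), rack on it over the fin (10 mm), vial in the small and bottle in the large hole (9 mm), both upright on the plate; lid level and fully down (21.5 to 27.5 mm above the base's underside, within 10 mm), both clips sprung back; all let go and at rest (horizontal distance between cold_plate and cooler_base below 0.012 m and z of cold_plate in the frame of cooler_base between 0.003 and 0.009 m and angle between cold_plate's own z axis and vertical below 0.06 rad and horizontal distance between vial_rack and cold_plate below 0.01 m and z of vial_rack in the frame of cold_plate between 0.015 and 0.0215 m and angle between the x axis of vial_rack and the x axis of cold_plate, either way round below 0.25 rad and horizontal distance between vial and small_hole below 0.009 m and z of vial in the frame of cold_plate between 0.014 and 0.0225 m and angle between each of vial, bottle's own z axis and vertical below 0.2 rad and horizontal distance between bottle and large_hole below 0.009 m and z of bottle in the frame of cold_plate between 0.014 and 0.0225 m and z of cooler_lid in the frame of cooler_base between 0.0215 and 0.0275 m and horizontal distance between cooler_lid and cooler_base below 0.01 m and angle between cooler_lid's own z axis and vertical below 0.04 rad and value of joint each of clip_a, clip_b below 0.06 rad and linear speed of each of cold_plate, vial_rack, vial, bottle, cooler_lid below 0.02 m/s and contact force between the fingers and cooler_lid below 0.1 N); the robot touches nothing.
It fails at once if the vial or the bottle falls over (angle between any of vial, bottle's own z axis and vertical above 0.8 rad).
It also fails if it takes over 144 s, if anything falls off the work surface, if the arm or the gripper's body presses on something with over 40 N, if the wrist force passes 120 N, or if a joint passes its speed limit or range.

## Working session

There is one attempt and no reset: what is moved stays moved. The work goes in short steps, Python scripts to look and compute and a tool call to move; the robot and the scene stay as the last step left them, time stands still between calls to the robot, and variables do not carry over. Pictures are saved under pics/ and viewed, at most 14 in all, crops included, and the job is handed in when it is done.

Besides the shell and the picture viewer there is one more tool, called after "Request:" in YAML: its name, and indented under it one key for each argument. arm_command: Moves the arm, as the interface text tells. Its arguments: {"type":"object","properties":{"plan":{"type":"array"},"squeeze":{"type":"number"}},"required":["plan"]}

```bash
mkdir -p pics; ls; cat > h.py <<'E'
import numpy as np, cv2
from station import ctrl, cams
from scipy.spatial.transform import Rotation as R
def shot(n,save=None):
    i=cams.camera_info(n); p,d=cams.camera(n)
    if save: cv2.imwrite('pics/'+save+'.png',p)
    return p,d,i
def cloud(d,i):
    v,u=np.mgrid[:d.shape[0],:d.shape[1]]
    P=np.stack([(u-i['cx'])/i['fx']*d,(v-i['cy'])/i['fy']*d,d],-1)
    T=np.linalg.inv(i['world_to_cam'])
    return P@T[:3,:3].T+T[:3,3]
E
python3 - <<'E'
from h import *
o=ctrl.get_obs();print(o)
for n in('scene','top'):
    p,d,i=shot(n,n+'0');print(n,i)
E
```

```text
pics
{'time_s': 0.0, 'qpos': array([-1.33557908e+00,  3.00457268e-01,  1.52157740e+00, -3.81117061e-05,
        1.32069886e+00, -6.65745470e-02]), 'joint_vel': array([ 0.00065096,  0.00065571,  0.00049087, -0.00020916, -0.00066029,
       -0.00024065]), 'tau': array([ 1.72353277e-03, -5.31801581e+01, -3.52735054e+01,  7.08469329e-02,
        2.43713718e-02, -1.08839333e-04]), 'ee_pos': array([ 0.16341719, -0.52488757,  0.20489547]), 'eef_rot': array([-3.14045184e+00, -3.90641189e-05,  3.01801224e-01]), 'force': array([ 0.39886561, -0.49395564, -0.42056674]), 'moment': array([-0.03139076, -0.02208591, -0.0001933 ]), 'grip_force': 0.0, 'grip_width': 0.09418484359981559}
scene {'fx': 512.2118582593256, 'fy': 512.2118582593256, 'cx': 277.9907481552264, 'cy': 206.1848375420412, 'world_to_cam': array([[ 0.57893432, -0.81532576, -0.00888626, -0.30763935],
       [-0.32163024, -0.21833659, -0.92134854,  0.24263659],
       [ 0.749259  ,  0.53625838, -0.38863596,  1.12500743],
       [ 0.        ,  0.        ,  0.        ,  1.        ]])}
top {'fx': 524.8377637011747, 'fy': 524.8377637011747, 'cx': 282.5739809276241, 'cy': 197.1441983701605, 'world_to_cam': array([[ 0.0031304 , -0.99985028,  0.01701821, -0.01870285],
       [-0.98614836, -0.00590887, -0.16576036,  0.53003293],
       [ 0.16583611, -0.01626359, -0.98601921,  1.35730584],
       [ 0.        ,  0.        ,  0.        ,  1.        ]])}
```

View pics/scene0.png

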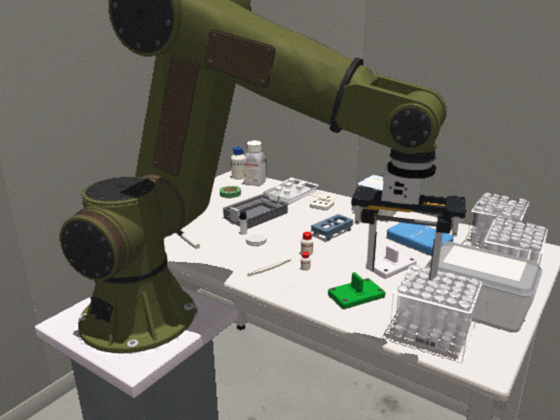

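View pics/top0.png

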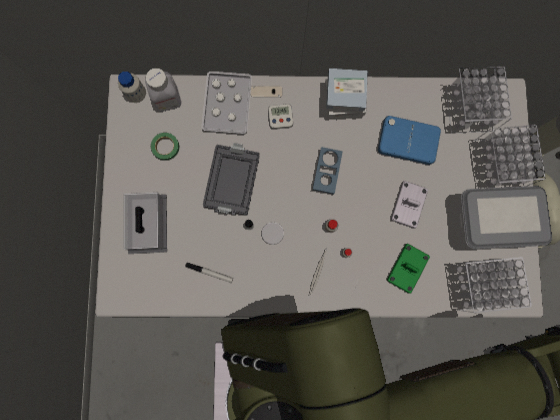

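The top view shows the base at (232,180), rack (327,170), plate (409,204), green look-alike (408,268), vial (248,224), lid (142,222), and red-capped bottles at (331,226) and (347,253). I'll measure these next.

```bash
cat >> h.py <<'E'
def rect(P,m,box=None):
    "min-area rectangle (centre, long-axis yaw, sizes) of world points in mask"
    q=P[m][:,:2].astype(np.float32)
    if len(q)<5: return None
    (c,s,a)=cv2.minAreaRect(q*1000)
    b=cv2.boxPoints((c,s,a)); e=[b[1]-b[0],b[2]-b[1]]; e=max(e,key=np.linalg.norm)
    return np.round(np.array(c)/1000,4), round(float(np.arctan2(e[1],e[0])%np.pi),3), np.round(s,1), len(q)
def win(d,u0,u1,v0,v1):
    m=np.zeros(d.shape,bool); m[v0:v1,u0:u1]=1; return m&(d>0)
E
python3 - <<'E'
from h import *
p,d,i=shot('top');P=cloud(d,i);z=P[...,2]
t=win(d,200,430,260,290);print('table z',np.median(z[win(d,280,300,190,215)]),np.median(z[win(d,440,460,220,250)]))
for n,w,h0,h1 in [('plate',(380,435,170,234),.010,.027),('fin',(380,435,170,234),.045,.07),('rack',(305,350,140,202),.025,.045),('base',(195,268,135,222),.028,.060),('lidfl',(115,175,180,260),.003,.012),('lidtop',(115,175,180,260),.07,.085),('handle',(115,175,180,260),.095,.12),
 ('vial',(235,262,210,236),.055,.08),('botA',(320,343,212,238),.03,.09),('botB',(338,358,243,263),.03,.09),('base_all',(195,268,135,222),.02,.028),('floor',(195,268,135,222),.002,.010)]:
    m=win(d,*w)&(z>h0)&(z<h1); print(n,rect(P,m),'z med/max',np.round([np.median(z[m]),np.percentile(z[m],95)],4) if m.any() else '')
E
```

```text
table z -0.000507203979561277 -0.00047750383250821926
plate (array([ 0.5178, -0.3633]), 2.803, array([ 72.9, 117.3]), 1010) z med/max [0.0175 0.0224]
fin (array([ 0.517, -0.363]), 1.245, array([35.2, 11.7]), 59) z med/max [0.0553 0.0618]
rack (array([ 0.6081, -0.1382]), 2.934, array([ 60.1, 122.2]), 624) z med/max [0.0333 0.0382]
base (array([0.5803, 0.1235]), 2.955, array([123. , 191.1]), 632) z med/max [0.0355 0.0515]
lidfl (array([0.4735, 0.3585]), 0.039, array([220. , 160.8]), 539) z med/max [0.0048 0.0098]
lidtop (array([0.4613, 0.3514]), 0.044, array([144.1,  90.5]), 1767) z med/max [0.0775 0.0824]
handle (array([0.4609, 0.3504]), 0.05, array([63.9, 16. ]), 169) z med/max [0.1041 0.1097]
vial (array([0.4568, 0.0727]), 0.008, array([18.3, 18.1]), 52) z med/max [0.065 0.07 ]
botA (array([ 0.4564, -0.1456]), 3.09, array([31.5, 32.7]), 134) z med/max [0.0554 0.0648]
botB (array([ 0.3834, -0.188 ]), 0.32, array([22.4, 21.2]), 63) z med/max [0.0451 0.0514]
base_all (array([0.5784, 0.1233]), 2.952, array([121.3, 178.2]), 819) z med/max [0.0234 0.0272]
floor (array([0.5914, 0.127 ]), 0.008, array([242.9, 201.4]), 1765) z med/max [0.0048 0.0089]
```

```bash
cat >> h.py <<'E'
def to(x,y,z,psi):
    "shift (mm, tool axes) and turn about tool axes from the measured pose to a tool-down pose"
    o=ctrl.get_obs(); A=R.from_euler('xyz',o['eef_rot']); B=R.from_euler('xyz',[np.pi,0,psi])
    s=A.inv().apply(np.array([x,y,z])-o['ee_pos'])*1000; r=(A.inv()*B).as_rotvec()
    print('t',round(o['time_s'],2),'at',np.round(o['ee_pos'],4),'psi',round(o['eef_rot'][2],3),'grip',round(o['grip_width'],4),round(o['grip_force'],1),'| shift',np.round(s,1),'turn',np.round(r,3))
E
python3 - <<'E'
from h import *
p,d,i=shot('top');P=cloud(d,i);z=P[...,2]
T=np.linalg.inv(i['world_to_cam']);print('cam',T[:3,3])
w=win(d,195,268,135,222)
for a,b in((.033,.039),(.021,.027),(.040,.06)): print(rect(P,w&(z>a)&(z<b)))
to(.5175,-.3632,.15,1.232)
E
```

```text
cam [0.29765934 0.00650651 1.42650637]
(array([0.579 , 0.1236]), 2.954, array([122.8, 175.1]), 243)
(array([0.5798, 0.1218]), 2.96, array([119.6, 182. ]), 667)
(array([0.5808, 0.1228]), 2.936, array([117.6, 191.5]), 180)
t 0.2 at [ 0.1634 -0.525   0.2051] psi 0.302 grip 0.0939 0.0 | shift [386.2 -49.2  55.2] turn [-0.001 -0.    -0.93 ]
```

Units first: shifts go in shares of 0.8 m and turns go in shares of 4 rad. So 386 mm / 800 = 0.4825, 370 mm / 800 = 0.4625, -0.93 rad / 4 = -0.2325.

Request:
arm_command:
  plan:
    - [[0.05, -0.0063, 0.0063, 0, 0, -0.025, -1], [0.1, -0.0125, 0.0138, 0, 0, -0.05, -1], [0.15, -0.0188, 0.0213, 0, 0, -0.075, -1], [0.2063, -0.0263, 0.0288, 0, 0, -0.1, -1], [0.2625, -0.0338, 0.0375, 0, 0, -0.125, -1], [0.3188, -0.04, 0.045, 0, 0, -0.155, -1], [0.375, -0.0475, 0.0538, 0, 0, -0.185, -1], [0.425, -0.0538, 0.0613, 0, 0, -0.2125, -1], [0.4625, -0.0588, 0.0663, 0, 0, -0.2325, -1], [0.4825, -0.0613, 0.0688, 0, 0, -0.2325, -1], [0.4825, -0.0613, 0.0688, 0, 0, -0.2325, -1], [0.4825, -0.0613, 0.0688, 0, 0, -0.2325, -1]]

```text
time_s: 1.4
ee_pos: [0.5167, -0.3642, 0.1505]
eef_rot: [-3.141, 0.0, 1.23]
force: [0.0, -0.4, -0.5]
grip_width: 0.094
grip_force: 0.0
```

```bash
python3 - <<'E'
from h import *
p,d,i=shot('wrist','w1');P=cloud(d,i);z=P[...,2]
to(.5175,-.3632,.032,1.232)
w=(d>0)
near=w&(np.hypot(P[...,0]-.5175,P[...,1]+.3632)<.07)
print('slab',rect(P,near&(z>.012)&(z<.023)));print('fin',rect(P,near&(z>.045)&(z<.07)),np.median(z[near&(z>.05)&(z<.07)]))
E
```

```text
t 1.45 at [ 0.5164 -0.3645  0.1507] psi 1.229 grip 0.094 0.0 | shift [  1.6   0.6 118.7] turn [ 0.     0.    -0.003]
slab (array([ 0.5182, -0.3661]), 2.801, array([ 72.1, 116.3]), 6411)
fin (array([ 0.5182, -0.366 ]), 1.232, array([36. ,  9.7]), 398) 0.057876014046619184
```

View pics/w1.png

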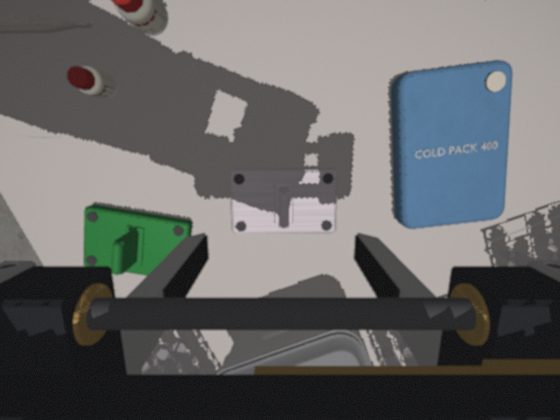

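The plate is at pixel (284,200), and its measured size is exact. The green look-alike is at lower left and is clear of it. Descending and gripping.

Converted, 119 mm / 800 = 0.1488, 110 mm / 800 = 0.1375.

Request:
arm_command:
  plan:
    - [[0, 0.0025, 0.0375, 0, 0, 0, -1], [0, 0.0025, 0.075, 0, 0, 0, -1], [0, 0.0025, 0.1125, 0, 0, 0, -1], [0, 0.0025, 0.1375, 0, 0, 0, -1], [0, 0.0025, 0.1488, 0, 0, 0, -1], [0, 0.0025, 0.1488, 0, 0, 0, -1], [0, 0.0025, 0.1488, 0, 0, 0, 1], [0, 0.0025, 0.1488, 0, 0, 0, 1], [0, 0.0025, 0.1488, 0, 0, 0, 1], [0, 0.0025, 0.1488, 0, 0, 0, 1], [0, 0.0025, 0.1488, 0, 0, 0, 1], [0, 0.0025, 0.1488, 0, 0, 0, 1]]
  squeeze: 40

```text
time_s: 2.65
ee_pos: [0.5194, -0.3643, 0.0315]
eef_rot: [3.141, 0.0, 1.232]
force: [-0.4, -0.2, -0.2]
grip_width: 0.0494
grip_force: 0.0
```

Converted, -120 mm / 800 = -0.15, -90 mm / 800 = -0.1125.

Request:
arm_command:
  plan:
    - [[0, 0, 0, 0, 0, 0, 1], [0, 0, 0, 0, 0, 0, 1], [0, 0, -0.0125, 0, 0, 0, 1], [0, 0, -0.0375, 0, 0, 0, 1], [0, 0, -0.075, 0, 0, 0, 1], [0, 0, -0.1125, 0, 0, 0, 1], [0, 0, -0.15, 0, 0, 0, 1], [0, 0, -0.15, 0, 0, 0, 1], [0, 0, -0.15, 0, 0, 0, 1]]

```text
time_s: 3.55
ee_pos: [0.5194, -0.3643, 0.1522]
eef_rot: [3.14, 0.0, 1.232]
force: [0.8, 0.2, -1.4]
grip_width: 0.0005
grip_force: 0.0
```

```bash
python3 - <<'E'
from h import *
to(.5795,.1232,.20,1.383)
E
```

```text
t 3.55 at [ 0.5194 -0.3643  0.1522] psi 1.232 grip 0.0005 0.0 | shift [ 479.7 -105.4  -48.1] turn [ 0.001  0.    -0.151]
```

The fingers close at only about 75 mm/s, so I lifted too soon. I'll check the plate and go again.

Request:
arm_command:
  plan:
    - [[0, 0, 0, 0, 0, 0, -0.4], [0, 0, 0, 0, 0, 0, -0.4], [0, 0, 0, 0, 0, 0, -0.4], [0, 0, 0, 0, 0, 0, -0.4], [0, 0, 0, 0, 0, 0, -0.4], [0, 0, 0, 0, 0, 0, -0.4]]

```text
time_s: 4.15
ee_pos: [0.5193, -0.3643, 0.1513]
eef_rot: [-3.141, -0.0, 1.232]
force: [-0.4, 0.5, -0.0]
grip_width: 0.045
grip_force: 0.0
```

```bash
python3 - <<'E'
from h import *
p,d,i=shot('wrist');P=cloud(d,i);z=P[...,2]
near=(d>0)&(np.hypot(P[...,0]-.5175,P[...,1]+.3632)<.07)
print('slab',rect(P,near&(z>.012)&(z<.023)));print('fin',rect(P,near&(z>.045)&(z<.07)))
to(.5182,-.366,.032,1.232)
E
```

```text
slab (array([ 0.5185, -0.3651]), 2.797, array([ 71.2, 116.4]), 6339)
fin (array([ 0.5185, -0.3657]), 1.232, array([35.7,  8.8]), 372)
t 4.2 at [ 0.5193 -0.3643  0.1514] psi 1.232 grip 0.0487 0.0 | shift [ -2.   -0.5 119.4] turn [-0. -0. -0.]
```

Converted, 119 mm / 800 = 0.1488, 100 mm / 800 = 0.125.

Request:
arm_command:
  plan:
    - [[-0.0013, 0, 0.0375, 0, 0, 0, -0.1], [-0.0013, 0, 0.0813, 0, 0, 0, -0.1], [-0.0013, 0, 0.125, 0, 0, 0, -0.1], [-0.0013, 0, 0.1488, 0, 0, 0, -0.1], [-0.0013, 0, 0.1488, 0, 0, 0, -0.1], [-0.0013, 0, 0.1488, 0, 0, 0, 1], [-0.0013, 0, 0.1488, 0, 0, 0, 1], [-0.0013, 0, 0.1488, 0, 0, 0, 1], [-0.0013, 0, 0.1488, 0, 0, 0, 1], [-0.0013, 0, 0.1488, 0, 0, 0, 1], [-0.0013, 0, 0.1488, 0, 0, 0, 1], [-0.0013, 0, 0.1488, 0, 0, 0, 1]]
  squeeze: 40

```text
time_s: 5.4
ee_pos: [0.5191, -0.3653, 0.0328]
eef_rot: [3.141, 0.0, 1.232]
force: [-1.3, 0.5, 3.6]
grip_width: 0.0094
grip_force: 40.0
```

Converted, -120 mm / 800 = -0.15, -105 mm / 800 = -0.1313.

Request:
arm_command:
  plan:
    - [[0, 0, 0, 0, 0, 0, 1], [0, 0, 0, 0, 0, 0, 1], [0, 0, 0, 0, 0, 0, 1], [0, 0, -0.0063, 0, 0, 0, 1], [0, 0, -0.025, 0, 0, 0, 1], [0, 0, -0.0563, 0, 0, 0, 1], [0, 0, -0.0938, 0, 0, 0, 1], [0, 0, -0.1313, 0, 0, 0, 1], [0, 0, -0.15, 0, 0, 0, 1], [0, 0, -0.15, 0, 0, 0, 1]]

```text
time_s: 6.4
ee_pos: [0.5197, -0.3657, 0.1549]
eef_rot: [3.138, 0.001, 1.232]
force: [0.1, 1.4, -3.1]
grip_width: 0.0096
grip_force: 40.0
```

```bash
python3 - <<'E'
from h import *
to(.5795,.1232,.17,1.383)
E
```

```text
t 6.4 at [ 0.5197 -0.3657  0.1549] psi 1.232 grip 0.0096 40.0 | shift [ 481.  -106.1  -16.1] turn [ 0.004  0.002 -0.151]
```

Converted, 350 mm / 800 = 0.4375, 335 mm / 800 = 0.4188, -0.15 rad / 4 = -0.0375.

Request:
arm_command:
  plan:
    - [[0.0125, -0.0025, 0, 0, 0, 0, 1], [0.0438, -0.01, -0.0025, 0, 0, -0.0025, 1], [0.0938, -0.02, -0.005, 0, 0, -0.0075, 1], [0.15, -0.0325, -0.0075, 0, 0, -0.0125, 1], [0.2063, -0.045, -0.01, 0, 0, -0.0175, 1], [0.2625, -0.0575, -0.0125, 0, 0, -0.0225, 1], [0.3188, -0.07, -0.015, 0, 0, -0.0275, 1], [0.375, -0.0825, -0.0175, 0, 0, -0.0325, 1], [0.4188, -0.0925, -0.02, 0, 0, -0.0375, 1], [0.4375, -0.0975, -0.02, 0, 0, -0.0375, 1], [0.4375, -0.0975, -0.02, 0, 0, -0.0375, 1], [0.4375, -0.0975, -0.02, 0, 0, -0.0375, 1]]

```text
time_s: 7.6
ee_pos: [0.5614, -0.0097, 0.1675]
eef_rot: [-3.14, 0.0, 1.382]
force: [-0.6, 0.1, -3.3]
grip_width: 0.0095
grip_force: 40.0
```

```bash
python3 - <<'E'
from h import *
p,d,i=shot('wrist','w2');P=cloud(d,i);z=P[...,2]
near=(d>0)&(np.hypot(P[...,0]-.5795,P[...,1]-.1232)<.125)
for a,b in((.034,.038),(.022,.026),(.004,.008),(.045,.06)): print(rect(P,near&(z>a)&(z<b)))
to(.5795,.1232,.17,1.383)
E
```

```text
(array([0.569 , 0.1158]), 2.954, array([133.6, 196.8]), 2389)
(array([0.5676, 0.1209]), 3.032, array([127.8, 200.8]), 6876)
(array([0.5564, 0.1214]), 0.031, array([186.8, 103. ]), 8310)
(array([0.5676, 0.1195]), 0.1, array([216.3,  84.2]), 1633)
t 7.65 at [ 0.5615 -0.0102  0.1677] psi 1.381 grip 0.0093 40.0 | shift [134.4  -7.5  -2.4] turn [-0.001  0.    -0.002]
```

View pics/w2.png

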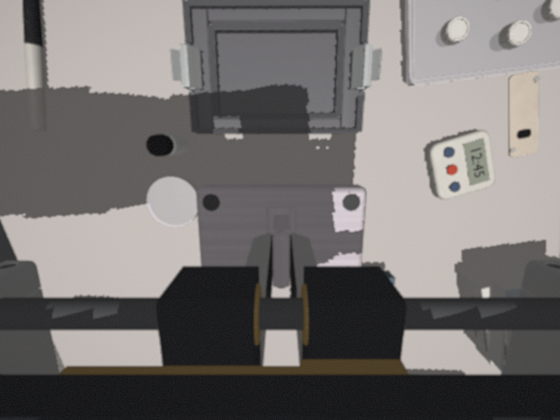

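The base is at the top of the image, with its recess at (217–337, 30–112). Its alignment with the held plate looks good. I'll compute extents in the base frame.

```bash
cat >> h.py <<'E'
def baseframe(P,c=(.5795,.1232),a=-.187):
    q=P[...,:2]-np.array(c); return np.stack([q[...,0]*np.cos(a)+q[...,1]*np.sin(a),-q[...,0]*np.sin(a)+q[...,1]*np.cos(a)],-1)
def basemeas(P,d):
    z=P[...,2];b=baseframe(P)*1000;w=(d>0)&(abs(b[...,0])<100)&(abs(b[...,1])<70)
    for n,a,c,extra in(('rim',.034,.039,abs(b[...,0])<200),('floor',.003,.008,(abs(b[...,0])<72)&(abs(b[...,1])<48)),('clips',.045,.056,(abs(b[...,1])<25))):
        m=w&(z>a)&(z<c)&extra;q=b[m]
        if len(q)<20: print(n,'none');continue
        print(n,len(q),'x',np.round(np.percentile(q[:,0],[.5,99.5]),1),'y',np.round(np.percentile(q[:,1],[.5,99.5]),1))
E
python3 - <<'E'
from h import *
for n in('wrist','top'):
    p,d,i=shot(n);P=cloud(d,i);print(n);basemeas(P,d)
    z=P[...,2];b=baseframe(P)*1000
    m=(d>0)&(z>.034)&(z<.039)
    for s in(1,-1):  # yaw by long-side rim lines
        k=m&(abs(b[...,0])<70)&(s*b[...,1]>53)&(s*b[...,1]<66)
        if k.sum()>20: print('side',s,np.polyfit(b[k][:,0],b[k][:,1],1))
E
```

```text
wrist
rim 2390 x [-85.1  88.9] y [-63.1  57. ]
floor 8247 x [-59.5  63.5] y [-40.2  38. ]
clips 1512 x [-93.   97.3] y [-19.8  15.8]
side 1 [-2.94171540e-03  5.56143363e+01]
side -1 [-1.36018936e-03 -6.09502153e+01]
top
rim 126 x [-88.1  87.4] y [-47.6  61.3]
floor 764 x [-58.3  62.7] y [-37.6  40.4]
clips 125 x [-94.2  96.3] y [-17.9  17.7]
side 1 [5.26535995e-03 5.87138442e+01]
```

Converted, 132 mm / 800 = 0.165, 128 mm / 800 = 0.16.

Request:
arm_command:
  plan:
    - [[0.0188, -0.0013, 0, 0, 0, 0, 1], [0.0563, -0.0025, 0, 0, 0, 0, 1], [0.1, -0.0038, 0, 0, 0, 0, 1], [0.1375, -0.005, 0, 0, 0, 0, 1], [0.16, -0.0063, 0, 0, 0, 0, 1], [0.165, -0.0063, 0, 0, 0, 0, 1], [0.165, -0.0063, 0.0188, 0, 0, 0, 1], [0.165, -0.0063, 0.05, 0, 0, 0, 1], [0.165, -0.0063, 0.075, 0, 0, 0, 1], [0.165, -0.0063, 0.0938, 0, 0, 0, 1], [0.165, -0.0063, 0.1, 0, 0, 0, 1], [0.165, -0.0063, 0.1, 0, 0, 0, 1]]

```text
time_s: 8.95
ee_pos: [0.5817, 0.121, 0.0882]
eef_rot: [-3.141, 0.0, 1.381]
force: [-1.3, -0.3, -2.3]
grip_width: 0.0095
grip_force: 40.0
```

```bash
python3 - <<'E'
from h import *
to(.5819,.1208,.039,1.382)
E
```

```text
t 8.95 at [0.5817 0.121  0.0882] psi 1.381 grip 0.0095 40.0 | shift [-0.1  0.3 49.2] turn [-0.001  0.    -0.001]
```

Converted, 49 mm / 800 = 0.0613, 46 mm / 800 = 0.0575.

Request:
arm_command:
  plan:
    - [[0, 0, 0.0125, 0, 0, 0, 1], [0, 0, 0.025, 0, 0, 0, 1], [0, 0, 0.0375, 0, 0, 0, 1], [0, 0, 0.0463, 0, 0, 0, 1], [0, 0, 0.0525, 0, 0, 0, 1], [0, 0, 0.0575, 0, 0, 0, 1], [0, 0, 0.0613, 0, 0, 0, 1], [0, 0, 0.0613, 0, 0, 0, 1], [0, 0, 0.0613, 0, 0, 0, 1]]

```text
time_s: 9.85
ee_pos: [0.5819, 0.1214, 0.0397]
eef_rot: [3.141, -0.0, 1.382]
force: [0.5, 0.8, -1.9]
grip_width: 0.0098
grip_force: 40.0
```

Converted, -140 mm / 800 = -0.175, -120 mm / 800 = -0.15.

Request:
arm_command:
  plan:
    - [[0, 0, 0.0006, 0, 0, 0, -0.3], [0, 0, 0.0006, 0, 0, 0, -0.3], [0, 0, 0.0006, 0, 0, 0, -0.3], [0, 0, 0.0006, 0, 0, 0, -0.3], [0, 0, 0.0006, 0, 0, 0, -0.3], [0, 0, -0.025, 0, 0, 0, -0.3], [0, 0, -0.0625, 0, 0, 0, -1], [0, 0, -0.1125, 0, 0, 0, -1], [0, 0, -0.15, 0, 0, 0, -1], [0, 0, -0.175, 0, 0, 0, -1], [0, 0, -0.175, 0, 0, 0, -1], [0, 0, -0.175, 0, 0, 0, -1]]

```text
time_s: 11.05
ee_pos: [0.5815, 0.1213, 0.1787]
eef_rot: [-3.141, 0.0, 1.382]
force: [0.7, 0.4, -0.3]
grip_width: 0.0938
grip_force: 0.0
```

```bash
python3 - <<'E'
from h import *
p,d,i=shot('wrist');P=cloud(d,i);z=P[...,2]
basemeas(P,d); b=baseframe(P)*1000; w=(d>0)&(abs(b[...,0])<62)&(abs(b[...,1])<42)
for a,c in((.020,.028),(.055,.07)):
    m=w&(z>a)&(z<c);print(np.round([np.median(z[m]),z[m].min(),z[m].max()],4),rect(P,m))
m=w&(z>.02)&(z<.028);q=P[m];print('plane',np.linalg.lstsq(np.c_[q[:,:2],np.ones(len(q))],q[:,2],rcond=None)[0])
to(.6081,-.1382,.17,2.934)
E
```

```text
rim 1961 x [-85.1  88.7] y [-63.3  59.1]
floor 470 x [-60.3  63.8] y [-41.   36.6]
clips 1042 x [-93.4  96.7] y [-19.4  16.1]
[0.0249 0.02   0.028 ] (array([0.5793, 0.1231]), 2.959, array([ 83.7, 123.7]), 6022)
[0.0641 0.0552 0.0666] (array([0.5815, 0.1207]), 1.378, array([35.6,  8.4]), 304)
plane [ 0.0012451  -0.01269417  0.02560963]
t 11.1 at [0.5813 0.1213 0.1781] psi 1.382 grip 0.094 0.0 | shift [-249.8   75.1    8.1] turn [-2.000e-03 -1.000e-03 -1.552e+00]
```

The plate is seated with its fin top at 64 mm. Next, the rack.

Converted, -250 mm / 800 = -0.3125, -238 mm / 800 = -0.2975, -1.552 rad / 4 = -0.388.

Request:
arm_command:
  plan:
    - [[-0.0188, 0.0063, 0, 0, 0, -0.0325, -1], [-0.05, 0.015, 0, 0, 0, -0.0675, -1], [-0.0875, 0.0263, 0, 0, 0, -0.1025, -1], [-0.125, 0.0375, 0, 0, 0, -0.1375, -1], [-0.1625, 0.0488, 0, 0, 0, -0.1725, -1], [-0.2, 0.06, 0.0025, 0, 0, -0.2075, -1], [-0.2375, 0.0713, 0.005, 0, 0, -0.2425, -1], [-0.2688, 0.0813, 0.0075, 0, 0, -0.2775, -1], [-0.2975, 0.09, 0.01, 0, 0, -0.3125, -1], [-0.3125, 0.0938, 0.01, 0, 0, -0.3475, -1], [-0.3125, 0.0938, 0.01, 0, 0, -0.3825, -1], [-0.3125, 0.0938, 0.01, 0, 0, -0.388, -1]]

```text
time_s: 12.3
ee_pos: [0.6079, -0.1385, 0.1697]
eef_rot: [3.141, -0.003, 2.936]
force: [-0.3, 0.5, -0.6]
grip_width: 0.0942
grip_force: 0.0
```

```bash
python3 - <<'E'
from h import *
p,d,i=shot('wrist','w3');P=cloud(d,i);z=P[...,2]
near=(d>0)&(np.hypot(P[...,0]-.6081,P[...,1]+.1382)<.08)
m=near&(z>.028)&(z<.040);print('rack',rect(P,m),np.median(z[m]))
to(.6081,-.1382,.015,2.934)
E
```

```text
rack (array([ 0.6093, -0.1408]), 2.941, array([ 60.1, 120.6]), 3886) 0.034894771481878195
t 12.35 at [ 0.608  -0.1382  0.17  ] psi 2.934 grip 0.0938 0.0 | shift [-4.00e-01 -1.00e-01  1.55e+02] turn [ 0.    -0.002 -0.   ]
```

View pics/w3.png

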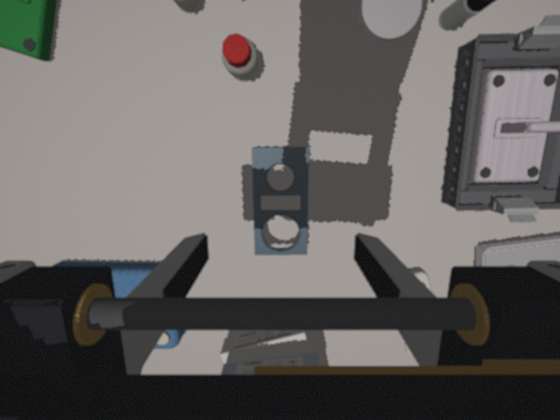

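The rack is at (281,200), with the small hole at (280,178) on the robot side and the large hole at (280,230). The wrist camera agrees with itself at every yaw. The top camera is off by about (+1.2, −2.5) mm, so I'll correct for that.

Converted, 155 mm / 800 = 0.1938, 148 mm / 800 = 0.185, -0.005 rad / 4 = -0.0013.

Request:
arm_command:
  plan:
    - [[-0.0025, -0.0025, 0.025, 0, 0, -0.0013, -1], [-0.0025, -0.0025, 0.0688, 0, 0, -0.0013, -1], [-0.0025, -0.0025, 0.1188, 0, 0, -0.0013, -1], [-0.0025, -0.0025, 0.1625, 0, 0, -0.0013, -1], [-0.0025, -0.0025, 0.185, 0, 0, -0.0013, -1], [-0.0025, -0.0025, 0.1938, 0, 0, -0.0013, -1], [-0.0025, -0.0025, 0.1938, 0, 0, -0.0013, 1], [-0.0025, -0.0025, 0.1938, 0, 0, -0.0013, 1], [-0.0025, -0.0025, 0.1938, 0, 0, -0.0013, 1], [-0.0025, -0.0025, 0.1938, 0, 0, -0.0013, 1], [-0.0025, -0.0025, 0.1938, 0, 0, -0.0013, 1], [-0.0025, -0.0025, 0.1938, 0, 0, -0.0013, 1]]
  squeeze: 30

```text
time_s: 13.55
ee_pos: [0.6103, -0.1407, 0.0172]
eef_rot: [-3.142, 0.001, 2.939]
force: [-1.9, 0.4, 6.4]
grip_width: 0.0599
grip_force: 30.0
```

Request:
arm_command:
  plan:
    - [[0, 0, 0, 0, 0, 0, 1], [0, 0, 0, 0, 0, 0, 1]]

```text
time_s: 13.75
ee_pos: [0.6103, -0.1406, 0.0172]
eef_rot: [3.142, 0.001, 2.939]
force: [-1.0, 0.3, 6.0]
grip_width: 0.0597
grip_force: 30.0
```

Converted, -120 mm / 800 = -0.15, -110 mm / 800 = -0.1375.

Request:
arm_command:
  plan:
    - [[0, 0, -0.0063, 0, 0, 0, 1], [0, 0, -0.025, 0, 0, 0, 1], [0, 0, -0.0625, 0, 0, 0, 1], [0, 0, -0.1063, 0, 0, 0, 1], [0, 0, -0.1375, 0, 0, 0, 1], [0, 0, -0.15, 0, 0, 0, 1], [0, 0, -0.15, 0, 0, 0, 1], [0, 0, -0.15, 0, 0, 0, 1]]

```text
time_s: 14.55
ee_pos: [0.6095, -0.1405, 0.1353]
eef_rot: [3.141, -0.002, 2.939]
force: [-0.7, -0.1, -1.1]
grip_width: 0.0597
grip_force: 30.0
```

```bash
python3 - <<'E'
from h import *
to(.5825,.1209,.137,2.953)
E
```

```text
t 14.55 at [ 0.6095 -0.1405  0.1353] psi 2.939 grip 0.0597 30.0 | shift [ 79.1 250.6  -1.5] turn [ 0.    -0.002 -0.014]
```

Converted, 251 mm / 800 = 0.3138, 240 mm / 800 = 0.3, -0.014 rad / 4 = -0.0035.

Request:
arm_command:
  plan:
    - [[0.0063, 0.0188, 0, 0, 0, 0, 1], [0.0188, 0.0563, -0.0013, 0, 0, 0, 1], [0.035, 0.1063, -0.0013, 0, 0, -0.0013, 1], [0.0525, 0.1625, -0.0013, 0, 0, -0.0025, 1], [0.07, 0.2188, -0.0013, 0, 0, -0.0025, 1], [0.085, 0.2688, -0.0013, 0, 0, -0.0035, 1], [0.095, 0.3, -0.0013, 0, 0, -0.0035, 1], [0.0988, 0.3138, -0.0013, 0, 0, -0.0035, 1], [0.0988, 0.3138, -0.0013, 0, 0, -0.0035, 1], [0.0988, 0.3138, 0.0188, 0, 0, -0.0035, 1], [0.0988, 0.3138, 0.0375, 0, 0, -0.0035, 1], [0.0988, 0.3138, 0.0375, 0, 0, -0.0035, 1]]

```text
time_s: 15.75
ee_pos: [0.5821, 0.1199, 0.1039]
eef_rot: [-3.14, -0.004, 2.952]
force: [0.8, 0.3, -1.1]
grip_width: 0.0596
grip_force: 30.0
```

```bash
python3 - <<'E'
from h import *
to(.5825,.1209,.041,2.953)
p,d,i=shot('wrist','w4');P=cloud(d,i);z=P[...,2]
near=(d>0)&(np.hypot(P[...,0]-.5815,P[...,1]-.1207)<.09)
m=near&(z>.115)&(z<.13);print('rack',rect(P,m),np.median(z[m]))
m=near&(z>.060)&(z<.068);print('fin',rect(P,m))
E
```

```text
t 15.75 at [0.5821 0.1199 0.1039] psi 2.952 grip 0.0596 30.0 | shift [-0.5  1.1 62.9] turn [-0.001 -0.004 -0.001]
rack (array([0.5807, 0.119 ]), 2.951, array([ 83.5, 120.5]), 12457) 0.12162786450792729
fin (array([0.5795, 0.119 ]), 1.394, array([29. ,  6.3]), 257)
```

View pics/w4.png

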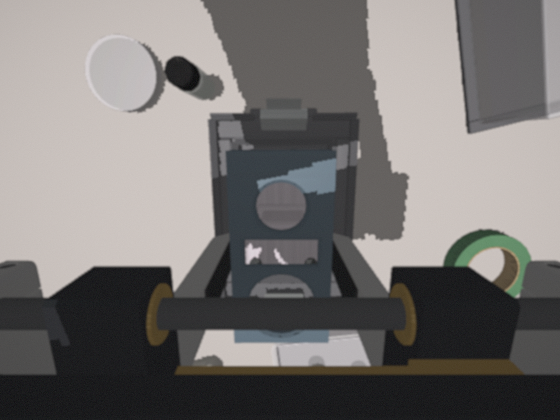

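The rack is centred over the base with its slot at (281,252) above the fin. Lowering it.

Converted, 61 mm / 800 = 0.0763, 58 mm / 800 = 0.0725, 0.004 rad / 4 = 0.001.

Request:
arm_command:
  plan:
    - [[-0.0006, 0.0013, 0, 0, 0.001, 0, 1], [-0.0006, 0.0013, 0.01, 0, 0.001, 0, 1], [-0.0006, 0.0013, 0.0225, 0, 0.001, 0, 1], [-0.0006, 0.0013, 0.035, 0, 0.001, 0, 1], [-0.0006, 0.0013, 0.0475, 0, 0.001, 0, 1], [-0.0006, 0.0013, 0.0575, 0, 0.001, 0, 1], [-0.0006, 0.0013, 0.0663, 0, 0.001, 0, 1], [-0.0006, 0.0013, 0.0725, 0, 0.001, 0, 1], [-0.0006, 0.0013, 0.0763, 0, 0.001, 0, 1], [-0.0006, 0.0013, 0.0763, 0, 0.001, 0, 1]]

```text
time_s: 16.8
ee_pos: [0.5838, 0.122, 0.0452]
eef_rot: [-3.141, -0.004, 2.953]
force: [-0.2, -0.3, -1.0]
grip_width: 0.0598
grip_force: 30.0
```

Converted, 3 mm / 800 = 0.0038, 2 mm / 800 = 0.0025.

Request:
arm_command:
  plan:
    - [[0, 0, 0.0013, 0, 0, 0, 1], [0, 0, 0.0025, 0, 0, 0, 1], [0, 0, 0.0038, 0, 0, 0, 1], [0, 0, 0.0038, 0, 0, 0, 1], [0, 0, 0.0038, 0, 0, 0, 1]]

```text
time_s: 17.3
ee_pos: [0.5838, 0.122, 0.0425]
eef_rot: [-3.142, -0.004, 2.953]
force: [0.2, 0.4, -1.2]
grip_width: 0.0596
grip_force: 30.0
```

Converted, 2 mm / 800 = 0.0025, 1 mm / 800 = 0.0013.

Request:
arm_command:
  plan:
    - [[0.0006, -0.0006, 0.0013, 0, 0, 0, 1], [0.0006, -0.0006, 0.0025, 0, 0, 0, 1], [0.0006, -0.0006, 0.0025, 0, 0, 0, 1], [0.0006, -0.0006, 0.0025, 0, 0, 0, 1]]

```text
time_s: 17.7
ee_pos: [0.5832, 0.1216, 0.0412]
eef_rot: [3.142, -0.004, 2.953]
force: [-4.9, 0.5, 7.3]
grip_width: 0.0599
grip_force: 30.0
```

Contact at the expected height (41 mm). Releasing the rack and checking.

Converted, -140 mm / 800 = -0.175, -120 mm / 800 = -0.15.

Request:
arm_command:
  plan:
    - [[0, 0, 0, 0, 0, 0, 0.6], [0, 0, 0, 0, 0, 0, 0.6], [0, 0, -0.0006, 0, 0, 0, -0.65], [0, 0, -0.0006, 0, 0, 0, -0.65], [0, 0, -0.0006, 0, 0, 0, -0.65], [0, 0, -0.0006, 0, 0, 0, -0.65], [0, 0, -0.0188, 0, 0, 0, -0.65], [0, 0, -0.05, 0, 0, 0, -0.65], [0, 0, -0.1, 0, 0, 0, -0.65], [0, 0, -0.15, 0, 0, 0, -0.3], [0, 0, -0.175, 0, 0, 0, -0.3], [0, 0, -0.175, 0, 0, 0, -0.3]]

```text
time_s: 18.9
ee_pos: [0.585, 0.1217, 0.1849]
eef_rot: [3.14, 0.002, 2.953]
force: [-0.2, 1.2, -0.5]
grip_width: 0.0616
grip_force: 0.0
```

```bash
python3 - <<'E'
from h import *
p,d,i=shot('wrist','w5');P=cloud(d,i);z=P[...,2]
b=baseframe(P,(.5815,.1207),-.189)*1000;w=(d>0)&(abs(b[...,0])<66)&(abs(b[...,1])<36)
m=w&(z>.054)&(z<.0615);print('rack',rect(P,m),np.median(z[m]))
q=P[m];print('plane',np.linalg.lstsq(np.c_[q[:,:2],np.ones(len(q))],q[:,2],rcond=None)[0])
# holes: pixels below deck inside rack frame
for n,x in(('small',-28),('large',34)):
    k=w&(abs(b[...,0]-x)<24)&(abs(b[...,1])<25)&(z<.050)
    c,r=cv2.minEnclosingCircle(b[k].astype(np.float32));print(n,'hole in base frame',c,r)
m=w&(z>.0622)&(abs(b[...,0])<12);print('fin',rect(P,m))
to(.458,.0702,.20,2.0)
E
```

```text
rack (array([0.5821, 0.1205]), 2.952, array([ 60.2, 119.6]), 4151) 0.05890950927717492
plane [-0.00226476  0.00134386  0.0599683 ]
small hole in base frame (-17.677528381347656, -0.3383283317089081) 21.893001556396484
large hole in base frame (31.11773109436035, 0.14930708706378937) 31.250051498413086
fin (array([0.5815, 0.1207]), 1.381, array([72., 24.]), 6329)
t 18.95 at [0.5842 0.1216 0.1823] psi 2.953 grip 0.0615 0.0 | shift [114.3 -74.1 -17.6] turn [ 0.    -0.002  0.953]
```

View pics/w5.png

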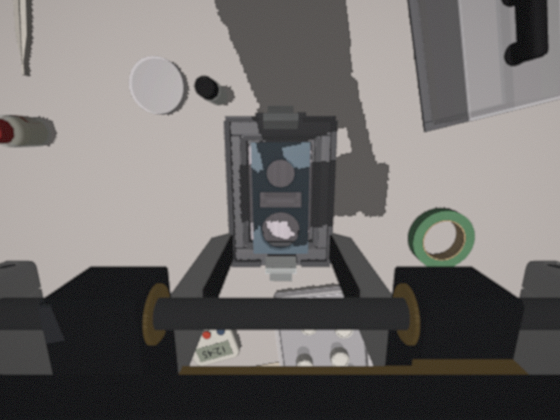

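The rack is seated level with its deck at about 58 mm. The vial is at pixel (206,88), so I'm going over it.

Converted, 114 mm / 800 = 0.1425, 110 mm / 800 = 0.1375.

Request:
arm_command:
  plan:
    - [[0.0188, -0.0125, 0.0038, 0, 0, 0, -0.3], [0.05, -0.0325, 0.0125, 0, 0, 0, -0.3], [0.0875, -0.0563, 0.0225, 0, 0, 0, -0.3], [0.1188, -0.0775, 0.0325, 0, 0, 0, -0.3], [0.1375, -0.0888, 0.0388, 0, 0, 0, -0.3], [0.1425, -0.0925, 0.04, 0, 0, 0, -0.3], [0.1425, -0.0925, 0.04, 0, 0, 0, -0.3], [0.1425, -0.0925, 0.04, 0, 0, 0, -0.3]]

```text
time_s: 19.75
ee_pos: [0.4585, 0.0705, 0.1489]
eef_rot: [3.141, -0.004, 2.953]
force: [0.6, -0.7, 0.2]
grip_width: 0.0612
grip_force: 0.0
```

```bash
python3 - <<'E'
from h import *
p,d,i=shot('wrist');P=cloud(d,i);z=P[...,2]
near=(d>0)&(np.hypot(P[...,0]-.458,P[...,1]-.0702)<.025)
for a in(.055,.062):
    m=near&(z>a)&(z<.075);c,r=cv2.minEnclosingCircle((P[m][:,:2]*1000).astype(np.float32));print('vial',c,r,np.median(z[m]),m.sum(),rect(P,m))
to(.458,.0702,.041,2.953)
E
```

```text
vial (458.12664794921875, 71.05172729492188) 10.17280101776123 0.06677842297775283 420 (array([0.4582, 0.0712]), 2.982, array([19.8, 20. ]), 420)
vial (458.2685546875, 71.02545166015625) 10.068551063537598 0.06685827522523702 377 (array([0.4582, 0.0709]), 2.648, array([19.4, 19.8]), 377)
t 19.8 at [0.4585 0.0705 0.1489] psi 2.953 grip 0.0611 0.0 | shift [ -0.   -0.4 107.9] turn [ 0.    -0.004 -0.   ]
```

Converted, 108 mm / 800 = 0.135, 100 mm / 800 = 0.125, 0.004 rad / 4 = 0.001.

Request:
arm_command:
  plan:
    - [[0, 0, 0.025, 0, 0.001, 0, -0.3], [0, 0, 0.0625, 0, 0.001, 0, -0.3], [0, 0, 0.1, 0, 0.001, 0, -0.3], [0, 0, 0.125, 0, 0.001, 0, -0.3], [0, 0, 0.135, 0, 0.001, 0, -0.3], [0, 0, 0.135, 0, 0.001, 0, 0.4], [0, 0, 0.135, 0, 0.001, 0, 1], [0, 0, 0.135, 0, 0.001, 0, 1], [0, 0, 0.135, 0, 0.001, 0, 1], [0, 0, 0.135, 0, 0.001, 0, 1], [0, 0, 0.135, 0, 0.001, 0, 1], [0, 0, 0.135, 0, 0.001, 0, 1]]
  squeeze: 15

```text
time_s: 21.0
ee_pos: [0.4576, 0.0703, 0.0412]
eef_rot: [3.141, -0.007, 2.953]
force: [-0.0, 0.0, 3.1]
grip_width: 0.022
grip_force: 14.9
```

Request:
arm_command:
  plan:
    - [[0, 0, 0, 0, 0, 0, 1], [0, 0, -0.0038, 0, 0, 0, 1], [0, 0, -0.015, 0, 0, 0, 1], [0, 0, -0.035, 0, 0, 0, 1], [0, 0, -0.0575, 0, 0, 0, 1], [0, 0, -0.08, 0, 0, 0, 1], [0, 0, -0.1, 0, 0, 0, 1], [0, 0, -0.11, 0, 0, 0, 1], [0, 0, -0.1125, 0, 0, 0, 1], [0, 0, -0.1125, 0, 0, 0, 1]]

```text
time_s: 22.0
ee_pos: [0.4579, 0.0702, 0.1308]
eef_rot: [-3.142, -0.008, 2.953]
force: [-0.2, -0.2, 0.4]
grip_width: 0.0215
grip_force: 14.9
```

```bash
python3 - <<'E'
from h import *
to(.5546,.1258,.135,2.953)
E
```

```text
t 22.0 at [0.4579 0.0702 0.1308] psi 2.953 grip 0.0215 14.9 | shift [-84.5  72.8  -4.9] turn [-0.    -0.008 -0.   ]
```

Converted, -84.5 mm / 800 = -0.1056, -84 mm / 800 = -0.105, -0.008 rad / 4 = -0.002.

Request:
arm_command:
  plan:
    - [[-0.0075, 0.0063, 0, 0, 0, 0, 1], [-0.0225, 0.0188, 0, 0, -0.001, 0, 1], [-0.0425, 0.0363, 0, 0, -0.002, 0, 1], [-0.0625, 0.0538, 0, 0, -0.002, 0, 1], [-0.0825, 0.0713, 0, 0, -0.002, 0, 1], [-0.0975, 0.0838, 0, 0, -0.002, 0, 1], [-0.105, 0.09, 0, 0, -0.002, 0, 1], [-0.1056, 0.0913, 0, 0, -0.002, 0, 1], [-0.1056, 0.0913, 0.01, 0, -0.002, 0, 1], [-0.1056, 0.0913, 0.0225, 0, -0.002, 0, 1], [-0.1056, 0.0913, 0.025, 0, -0.002, 0, 1], [-0.1056, 0.0913, 0.025, 0, -0.002, 0, 1]]

```text
time_s: 23.2
ee_pos: [0.5541, 0.1259, 0.1096]
eef_rot: [-3.141, -0.001, 2.953]
force: [-0.4, 0.1, 0.7]
grip_width: 0.0219
grip_force: 14.9
```

```bash
python3 - <<'E'
from h import *
to(.5546,.1258,.065,2.953)
p,d,i=shot('wrist','w6')
cv2.imwrite('pics/w6c.png',cv2.resize(p[100:360,160:400],None,fx=2.2,fy=2.2))
E
```

```text
t 23.2 at [0.5541 0.1259 0.1096] psi 2.953 grip 0.0219 14.9 | shift [-0.5  0.  44.6] turn [-0.    -0.001 -0.   ]
```

View pics/w6c.png

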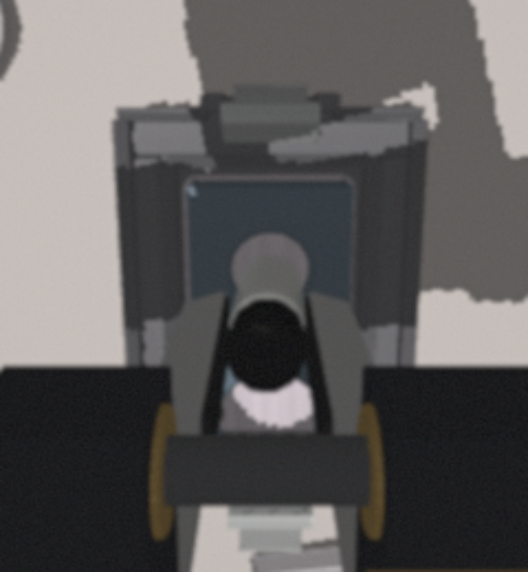

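The vial, with its cap at crop (265,343), is laterally centred over the small hole at crop (270,270). Lowering to a 65 mm TCP height.

Converted, 44 mm / 800 = 0.055, 42 mm / 800 = 0.0525.

Request:
arm_command:
  plan:
    - [[-0.0006, 0, 0.0063, 0, 0, 0, 1], [-0.0006, 0, 0.0138, 0, 0, 0, 1], [-0.0006, 0, 0.0213, 0, 0, 0, 1], [-0.0006, 0, 0.0288, 0, 0, 0, 1], [-0.0006, 0, 0.0363, 0, 0, 0, 1], [-0.0006, 0, 0.0425, 0, 0, 0, 1], [-0.0006, 0, 0.0488, 0, 0, 0, 1], [-0.0006, 0, 0.0525, 0, 0, 0, 1], [-0.0006, 0, 0.055, 0, 0, 0, 1], [-0.0006, 0, 0.055, 0, 0, 0, 1]]

```text
time_s: 24.25
ee_pos: [0.555, 0.126, 0.066]
eef_rot: [-3.141, -0.0, 2.953]
force: [0.1, 1.1, -1.5]
grip_width: 0.0217
grip_force: 14.9
```

Converted, 1.5 mm / 800 = 0.0019, 1 mm / 800 = 0.0013.

Request:
arm_command:
  plan:
    - [[0, 0, 0.0013, 0, 0, 0, 1], [0, 0, 0.0019, 0, 0, 0, 1], [0, 0, 0.0019, 0, 0, 0, 1]]

```text
time_s: 24.55
ee_pos: [0.5554, 0.1261, 0.0651]
eef_rot: [3.141, 0.001, 2.953]
force: [-0.3, 1.1, 3.7]
grip_width: 0.0216
grip_force: 14.9
```

Converted, -95 mm / 800 = -0.1188, -90 mm / 800 = -0.1125.

Request:
arm_command:
  plan:
    - [[0, 0, 0, 0, 0, 0, 0.3], [0, 0, 0, 0, 0, 0, 0.0], [0, 0, 0, 0, 0, 0, 0.0], [0, 0, 0, 0, 0, 0, 0.0], [0, 0, 0, 0, 0, 0, 0.0], [0, 0, -0.01, 0, 0, 0, 0.0], [0, 0, -0.0313, 0, 0, 0, -0.3], [0, 0, -0.0563, 0, 0, 0, -0.3], [0, 0, -0.0875, 0, 0, 0, -0.3], [0, 0, -0.1125, 0, 0, 0, -0.3], [0, 0, -0.1188, 0, 0, 0, -0.3], [0, 0, -0.1188, 0, 0, 0, -0.3]]

```text
time_s: 25.75
ee_pos: [0.5553, 0.126, 0.1603]
eef_rot: [3.141, 0.001, 2.953]
force: [0.4, 0.6, -1.0]
grip_width: 0.0611
grip_force: 0.0
```

```bash
python3 - <<'E'
from h import *
p,d,i=shot('wrist');P=cloud(d,i);z=P[...,2]
near=(d>0)&(np.hypot(P[...,0]-.5546,P[...,1]-.1258)<.02)
m=near&(z>.075)&(z<.1);print('vial',rect(P,m),np.median(z[m]))
to(.4576,-.148,.15,2.953)
E
```

```text
vial (array([0.5555, 0.1262]), 1.453, array([20.1, 19.3]), 480) 0.09067764425077153
t 25.8 at [0.5549 0.126  0.1593] psi 2.953 grip 0.0612 0.0 | shift [  44.2 -287.4    9.3] turn [-0. -0. -0.]
```

The vial stands on the plate with its top at 90 mm. Next, the bottle.

Converted, -287 mm / 800 = -0.3588, -275 mm / 800 = -0.3438.

Request:
arm_command:
  plan:
    - [[0.0025, -0.015, 0, 0, 0, 0, -0.3], [0.0075, -0.0475, 0.0025, 0, 0, 0, -0.3], [0.015, -0.0975, 0.005, 0, 0, 0, -0.3], [0.0238, -0.1525, 0.0075, 0, 0, 0, -0.3], [0.0325, -0.2075, 0.01, 0, 0, 0, -0.3], [0.04, -0.2625, 0.0113, 0, 0, 0, -0.3], [0.0475, -0.31, 0.0113, 0, 0, 0, -0.3], [0.0525, -0.3438, 0.0113, 0, 0, 0, -0.3], [0.055, -0.3588, 0.0113, 0, 0, 0, -0.3], [0.055, -0.3588, 0.0113, 0, 0, 0, -0.3], [0.055, -0.3588, 0.0113, 0, 0, 0, -0.3]]

```text
time_s: 26.9
ee_pos: [0.458, -0.1471, 0.1504]
eef_rot: [3.141, -0.001, 2.953]
force: [-0.5, 0.5, -0.1]
grip_width: 0.0609
grip_force: 0.0
```

```bash
python3 - <<'E'
from h import *
p,d,i=shot('wrist');P=cloud(d,i);z=P[...,2]
near=(d>0)&(np.hypot(P[...,0]-.4576,P[...,1]+.148)<.03)
for a,b in((.02,.075),(.03,.045),(.045,.055),(.056,.07)):
    m=near&(z>a)&(z<b)
    if m.sum()>10: print('bottle',rect(P,m),np.round([np.median(z[m]),np.percentile(z[m],98)],4))
to(.4576,-.148,.036,2.953)
E
```

```text
bottle (array([ 0.4548, -0.1492]), 1.494, array([33.3, 28.8]), 982) [0.0618 0.0642]
bottle (array([ 0.4547, -0.149 ]), 1.458, array([33.3, 28.3]), 213) [0.0427 0.0449]
bottle (array([ 0.453 , -0.1489]), 1.384, array([29.8, 23.2]), 170) [0.0469 0.0544]
bottle (array([ 0.457 , -0.1492]), 1.35, array([23.8, 23.7]), 550) [0.0629 0.0642]
t 26.95 at [ 0.4582 -0.1468  0.1505] psi 2.954 grip 0.061 0.0 | shift [  0.3  -1.4 114.5] turn [ 0.    -0.     0.001]
```

Cap top at 63 mm and body about 33 mm wide, so this is the right bottle. Gripping at a TCP height of 36 mm.

Converted, 114 mm / 800 = 0.1425, -2.6 mm / 800 = -0.0033.

Request:
arm_command:
  plan:
    - [[0.0009, -0.0033, 0.025, 0, 0, 0, -0.3], [0.0009, -0.0033, 0.0625, 0, 0, 0, -0.3], [0.0009, -0.0033, 0.1, 0, 0, 0, -0.3], [0.0009, -0.0033, 0.13, 0, 0, 0, -0.3], [0.0009, -0.0033, 0.1425, 0, 0, 0, -0.3], [0.0009, -0.0033, 0.1425, 0, 0, 0, -0.3], [0.0009, -0.0033, 0.1425, 0, 0, 0, 0.2], [0.0009, -0.0033, 0.1425, 0, 0, 0, 1], [0.0009, -0.0033, 0.1425, 0, 0, 0, 1], [0.0009, -0.0033, 0.1425, 0, 0, 0, 1], [0.0009, -0.0033, 0.1425, 0, 0, 0, 1], [0.0009, -0.0033, 0.1425, 0, 0, 0, 1]]
  squeeze: 18

```text
time_s: 28.15
ee_pos: [0.4572, -0.1502, 0.0372]
eef_rot: [-3.141, 0.001, 2.953]
force: [-0.1, 0.2, 5.8]
grip_width: 0.0339
grip_force: 17.9
```

Converted, -95 mm / 800 = -0.1188, -93 mm / 800 = -0.1163.

Request:
arm_command:
  plan:
    - [[0, 0, 0, 0, 0, 0, 1], [0, 0, -0.0038, 0, 0, 0, 1], [0, 0, -0.015, 0, 0, 0, 1], [0, 0, -0.035, 0, 0, 0, 1], [0, 0, -0.0575, 0, 0, 0, 1], [0, 0, -0.08, 0, 0, 0, 1], [0, 0, -0.1025, 0, 0, 0, 1], [0, 0, -0.1163, 0, 0, 0, 1], [0, 0, -0.1188, 0, 0, 0, 1], [0, 0, -0.1188, 0, 0, 0, 1]]

```text
time_s: 29.15
ee_pos: [0.4567, -0.15, 0.1316]
eef_rot: [3.142, -0.0, 2.953]
force: [-0.4, -0.5, -0.7]
grip_width: 0.0338
grip_force: 17.9
```

```bash
python3 - <<'E'
from h import *
to(.6155,.1141,.135,2.953)
E
```

```text
t 29.15 at [ 0.4567 -0.15    0.1316] psi 2.953 grip 0.0338 17.9 | shift [-106.4  289.2   -3.4] turn [ 0. -0. -0.]
```

Converted, 289 mm / 800 = 0.3613, -106.4 mm / 800 = -0.133.

Request:
arm_command:
  plan:
    - [[-0.005, 0.0125, 0, 0, 0, 0, 1], [-0.015, 0.04, -0.0013, 0, 0, 0, 1], [-0.03, 0.08, -0.0025, 0, 0, 0, 1], [-0.0475, 0.1275, -0.0038, 0, 0, 0, 1], [-0.065, 0.1775, -0.0038, 0, 0, 0, 1], [-0.0825, 0.225, -0.0038, 0, 0, 0, 1], [-0.1, 0.2725, -0.0038, 0, 0, 0, 1], [-0.115, 0.3138, -0.0038, 0, 0, 0, 1], [-0.1263, 0.3425, -0.0038, 0, 0, 0, 1], [-0.1319, 0.3575, -0.0038, 0, 0, 0, 1], [-0.133, 0.3613, -0.0038, 0, 0, 0, 1], [-0.133, 0.3613, -0.0038, 0, 0, 0, 1]]

```text
time_s: 30.35
ee_pos: [0.6152, 0.1136, 0.1342]
eef_rot: [-3.141, -0.001, 2.953]
force: [-0.7, -0.1, -0.5]
grip_width: 0.0337
grip_force: 17.9
```

```bash
python3 - <<'E'
from h import *
p,d,i=shot('wrist','w7');P=cloud(d,i);z=P[...,2]
to(.6155,.1141,.061,2.953)
b=baseframe(P,(.5821,.1205),-.189)*1000;w=(d>0)&(abs(b[...,0])<66)&(abs(b[...,1])<36)
m=w&(z>.15)&(z<.165)&(b[...,0]>10);print('bottle cap',rect(P,m),np.median(z[m]) if m.any() else 0)
m=w&(z>.054)&(z<.0615);print('deck',rect(P,m))
E
```

```text
t 30.4 at [0.6152 0.1132 0.1345] psi 2.952 grip 0.0338 17.9 | shift [-0.1  1.  73.5] turn [-0.    -0.001 -0.001]
bottle cap (array([0.6146, 0.1125]), 1.382, array([58.2, 24.5]), 2176) 0.16005279150018448
deck (array([0.5806, 0.1208]), 2.955, array([ 60.2, 118. ]), 5618)
```

Converted, 72 mm / 800 = 0.09, 70 mm / 800 = 0.0875.

Request:
arm_command:
  plan:
    - [[-0.0006, 0.0013, 0.0063, 0, 0, 0, 1], [-0.0006, 0.0013, 0.0175, 0, 0, 0, 1], [-0.0006, 0.0013, 0.03, 0, 0, 0, 1], [-0.0006, 0.0013, 0.04, 0, 0, 0, 1], [-0.0006, 0.0013, 0.0488, 0, 0, 0, 1], [-0.0006, 0.0013, 0.0575, 0, 0, 0, 1], [-0.0006, 0.0013, 0.0663, 0, 0, 0, 1], [-0.0006, 0.0013, 0.075, 0, 0, 0, 1], [-0.0006, 0.0013, 0.0825, 0, 0, 0, 1], [-0.0006, 0.0013, 0.0875, 0, 0, 0, 1], [-0.0006, 0.0013, 0.09, 0, 0, 0, 1], [-0.0006, 0.0013, 0.09, 0, 0, 0, 1]]

```text
time_s: 31.6
ee_pos: [0.6162, 0.1147, 0.0626]
eef_rot: [-3.142, -0.0, 2.953]
force: [0.1, -0.6, 0.1]
grip_width: 0.0338
grip_force: 17.9
```

Converted, 2 mm / 800 = 0.0025, 1 mm / 800 = 0.0013.

Request:
arm_command:
  plan:
    - [[0, 0, 0.0013, 0, 0, 0, 1], [0, 0, 0.0025, 0, 0, 0, 1], [0, 0, 0.0025, 0, 0, 0, 1]]

```text
time_s: 31.9
ee_pos: [0.6166, 0.1148, 0.0613]
eef_rot: [3.141, 0.001, 2.953]
force: [-0.0, -0.1, 2.7]
grip_width: 0.0335
grip_force: 17.9
```

Contact at the expected height. Releasing.

Converted, -130 mm / 800 = -0.1625, -110 mm / 800 = -0.1375.

Request:
arm_command:
  plan:
    - [[0, 0, 0, 0, 0, 0, 0.2], [0, 0, 0, 0, 0, 0, -0.2], [0, 0, 0, 0, 0, 0, -0.2], [0, 0, 0, 0, 0, 0, -0.2], [0, 0, 0, 0, 0, 0, -0.2], [0, 0, -0.01, 0, 0, 0, -0.2], [0, 0, -0.0313, 0, 0, 0, -0.2], [0, 0, -0.0625, 0, 0, 0, -0.2], [0, 0, -0.1, 0, 0, 0, -0.2], [0, 0, -0.1375, 0, 0, 0, -0.2], [0, 0, -0.1625, 0, 0, 0, -0.2], [0, 0, -0.1625, 0, 0, 0, -0.2]]

```text
time_s: 33.1
ee_pos: [0.6173, 0.1149, 0.1944]
eef_rot: [3.14, 0.005, 2.953]
force: [-0.1, -0.2, 0.8]
grip_width: 0.0563
grip_force: 0.0
```

```bash
python3 - <<'E'
from h import *
p,d,i=shot('wrist','w8');P=cloud(d,i);z=P[...,2]
for n,c in(('vial',(.5546,.1258)),('bottle',(.6155,.1141))):
    m=(d>0)&(np.hypot(P[...,0]-c[0],P[...,1]-c[1])<.02)&(z>.078)&(z<.1);print(n,rect(P,m),np.median(z[m]))
b=baseframe(P,(.5821,.1205),-.189)*1000;w=(d>0)&(abs(b[...,0])<66)&(abs(b[...,1])<36)
m=w&(z>.054)&(z<.0615);print('deck',rect(P,m),np.median(z[m]))
to(.4622,.3485,.22,3.187)
E
```

```text
vial (array([0.5564, 0.1259]), 2.959, array([18.9, 19.3]), 364) 0.09087682591533577
bottle (array([0.6163, 0.1149]), 2.941, array([23.2, 23.9]), 491) 0.08684843994190072
deck (array([0.5822, 0.1206]), 2.953, array([ 60.1, 119.8]), 4207) 0.05890938957172992
t 33.15 at [0.6166 0.1148 0.192 ] psi 2.953 grip 0.0564 0.0 | shift [195.5 200.6 -28.3] turn [ 0.     0.002 -0.234]
```

View pics/w8.png

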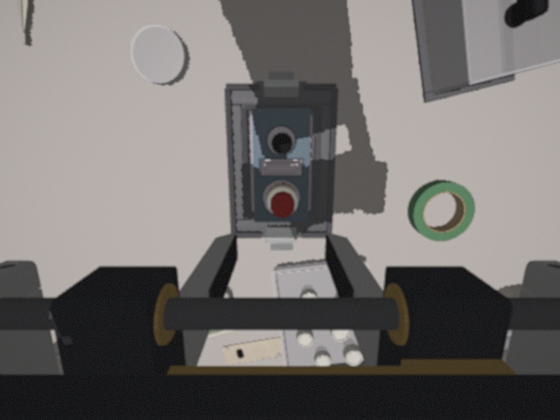

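The vial (283,141) and bottle (282,203) both stand upright in their holes. Next, the lid.

Converted, 200 mm / 800 = 0.25, 195 mm / 800 = 0.2438, -0.234 rad / 4 = -0.0585.

Request:
arm_command:
  plan:
    - [[0.0125, 0.0125, 0, 0, 0, -0.005, -0.2], [0.0375, 0.0375, -0.0025, 0, 0, -0.0125, -0.2], [0.0688, 0.07, -0.0038, 0, 0, -0.02, -0.2], [0.1063, 0.1088, -0.005, 0, 0, -0.0275, -0.2], [0.1438, 0.1475, -0.0063, 0, 0, -0.035, -0.2], [0.1813, 0.1863, -0.0075, 0, 0, -0.0425, -0.2], [0.2125, 0.2188, -0.0088, 0, 0, -0.05, -0.2], [0.235, 0.2413, -0.01, 0, 0, -0.0575, -0.2], [0.2438, 0.25, -0.01, 0, 0, -0.0585, -0.2], [0.2438, 0.25, -0.01, 0, 0, -0.0585, -0.2], [0.2438, 0.25, -0.01, 0, 0, -0.0585, -0.2]]

```text
time_s: 34.25
ee_pos: [0.4625, 0.3471, 0.1982]
eef_rot: [-3.141, -0.001, -3.097]
force: [0.7, 0.6, 0.5]
grip_width: 0.0566
grip_force: 0.0
```

```bash
python3 - <<'E'
from h import *
p,d,i=shot('wrist','w9');P=cloud(d,i);z=P[...,2]
c=(.4622,.3485)
near=(d>0)&(np.hypot(P[...,0]-c[0],P[...,1]-c[1])<.1)
for n,a,b in(('handle',.097,.115),('hood',.074,.084),('flange',.003,.009)):
    m=near&(z>a)&(z<b);print(n,rect(P,m),np.round([np.median(z[m]),np.percentile(z[m],98)],4) if m.any() else '')
to(*c,.09,3.187)
E
```

```text
handle (array([0.4619, 0.3482]), 0.049, array([64.7, 13.3]), 941) [0.1065 0.1081]
hood (array([0.4628, 0.3487]), 0.052, array([144.1,  88.1]), 10452) [0.0791 0.0807]
flange (array([0.4516, 0.3389]), 1.858, array([160.9, 178. ]), 495) [0.0068 0.0086]
t 34.3 at [0.4627 0.3468 0.1983] psi -3.098 grip 0.0563 0.0 | shift [  0.4   1.7 108.3] turn [-0.    -0.001 -0.002]
```

View pics/w9.png

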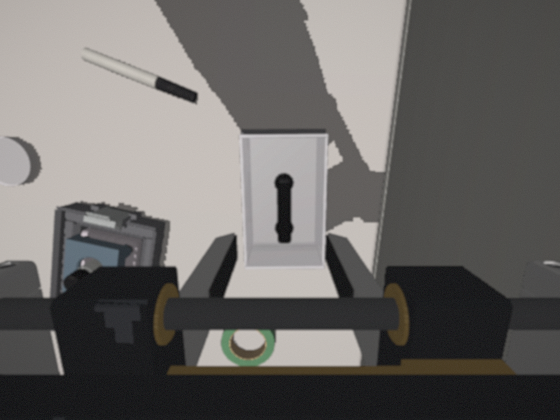

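The lid hood spans (240–328, 130–268) with its handle at (285,207). The measured height and sizes match. Gripping the handle.

Converted, 113 mm / 800 = 0.1413, 1.8 mm / 800 = 0.0023, -0.007 rad / 4 = -0.0018.

Request:
arm_command:
  plan:
    - [[0, 0.0023, 0.025, 0, 0, -0.0018, -0.2], [0, 0.0023, 0.0625, 0, 0, -0.0018, -0.2], [0, 0.0023, 0.1, 0, 0, -0.0018, -0.2], [0, 0.0023, 0.13, 0, 0, -0.0018, -0.2], [0, 0.0023, 0.1413, 0, 0, -0.0018, -0.2], [0, 0.0023, 0.1413, 0, 0, -0.0018, 0.3], [0, 0.0023, 0.1413, 0, 0, -0.0018, 1], [0, 0.0023, 0.1413, 0, 0, -0.0018, 1], [0, 0.0023, 0.1413, 0, 0, -0.0018, 1], [0, 0.0023, 0.1413, 0, 0, -0.0018, 1], [0, 0.0023, 0.1413, 0, 0, -0.0018, 1], [0, 0.0023, 0.1413, 0, 0, -0.0018, 1]]
  squeeze: 50

```text
time_s: 35.5
ee_pos: [0.4623, 0.3498, 0.086]
eef_rot: [3.141, 0.0, -3.089]
force: [-0.5, 1.5, 1.7]
grip_width: 0.0132
grip_force: 50.0
```

Request:
arm_command:
  plan:
    - [[0, 0, 0, 0, 0, 0, 1], [0, 0, -0.0038, 0, 0, 0, 1], [0, 0, -0.015, 0, 0, 0, 1], [0, 0, -0.0375, 0, 0, 0, 1], [0, 0, -0.0688, 0, 0, 0, 1], [0, 0, -0.1, 0, 0, 0, 1], [0, 0, -0.1313, 0, 0, 0, 1], [0, 0, -0.1563, 0, 0, 0, 1], [0, 0, -0.1725, 0, 0, 0, 1], [0, 0, -0.175, 0, 0, 0, 1], [0, 0, -0.175, 0, 0, 0, 1]]

```text
time_s: 36.6
ee_pos: [0.4621, 0.3494, 0.2253]
eef_rot: [-3.141, -0.0, -3.089]
force: [-0.5, -1.1, -2.8]
grip_width: 0.0139
grip_force: 50.0
```

```bash
python3 - <<'E'
from h import *
to(.5815,.1207,.225,2.953)
E
```

```text
t 36.6 at [0.4621 0.3494 0.2253] psi -3.089 grip 0.0139 50.0 | shift [-107.3 -234.6    0.3] turn [-0.    -0.     0.241]
```

Converted, -234.5 mm / 800 = -0.2931, -107 mm / 800 = -0.1338, 0.241 rad / 4 = 0.0603.

Request:
arm_command:
  plan:
    - [[-0.0063, -0.0138, 0, 0, 0, 0.005, 1], [-0.0188, -0.0413, 0, 0, 0, 0.0125, 1], [-0.0363, -0.0788, 0, 0, 0, 0.02, 1], [-0.055, -0.12, 0, 0, 0, 0.0275, 1], [-0.0738, -0.1613, 0, 0, 0, 0.035, 1], [-0.0925, -0.2025, 0, 0, 0, 0.0425, 1], [-0.11, -0.24, 0, 0, 0, 0.05, 1], [-0.1238, -0.27, 0, 0, 0, 0.055, 1], [-0.1313, -0.2875, 0, 0, 0, 0.0588, 1], [-0.1338, -0.2931, 0, 0, 0, 0.0603, 1], [-0.1338, -0.2931, 0, 0, 0, 0.0603, 1], [-0.1338, -0.2931, 0, 0, 0, 0.0603, 1]]

```text
time_s: 37.8
ee_pos: [0.5809, 0.1218, 0.2256]
eef_rot: [3.142, -0.0, 2.954]
force: [-0.6, -0.0, -2.4]
grip_width: 0.0138
grip_force: 50.0
```

```bash
python3 - <<'E'
from h import *
p,d,i=shot('wrist','w10');P=cloud(d,i);z=P[...,2]
to(.581,.1207,.1275,2.953)
near=(d>0)&(np.hypot(P[...,0]-.581,P[...,1]-.1207)<.1)
m=near&(z>.212)&(z<.224);print('hood',rect(P,m),np.median(z[m]))
q=P[m];print('plane',np.linalg.lstsq(np.c_[q[:,:2],np.ones(len(q))],q[:,2],rcond=None)[0])
E
```

```text
t 37.85 at [0.5809 0.1219 0.2257] psi 2.954 grip 0.0137 50.0 | shift [-0.4 -1.2 98.2] turn [ 0.    -0.     0.001]
hood (array([0.581 , 0.1205]), 2.95, array([ 88.4, 144.2]), 15269) 0.21861533215475953
plane [0.00063855 0.00131589 0.21811099]
```

The lid is level and centred over the base to within 0.5 mm. Descending.

Converted, 92 mm / 800 = 0.115, 90 mm / 800 = 0.1125.

Request:
arm_command:
  plan:
    - [[0, 0, 0.01, 0, 0, 0, 1], [0, 0, 0.025, 0, 0, 0, 1], [0, 0, 0.0425, 0, 0, 0, 1], [0, 0, 0.06, 0, 0, 0, 1], [0, 0, 0.0763, 0, 0, 0, 1], [0, 0, 0.09, 0, 0, 0, 1], [0, 0, 0.1, 0, 0, 0, 1], [0, 0, 0.1075, 0, 0, 0, 1], [0, 0, 0.1125, 0, 0, 0, 1], [0, 0, 0.115, 0, 0, 0, 1], [0, 0, 0.115, 0, 0, 0, 1]]
  squeeze: 60

```text
time_s: 38.95
ee_pos: [0.5813, 0.121, 0.1338]
eef_rot: [3.142, 0.0, 2.953]
force: [-0.5, -0.0, -2.4]
grip_width: 0.0134
grip_force: 60.0
```

```bash
python3 - <<'E'
from h import *
p,d,i=shot('wrist');P=cloud(d,i);z=P[...,2]
to(.581,.1207,.1095,2.953)
near=(d>0)&(np.hypot(P[...,0]-.581,P[...,1]-.1207)<.1)
m=near&(z>.118)&(z<.142);print('hood',rect(P,m),np.median(z[m]))
E
```

```text
t 39.0 at [0.5814 0.121  0.134 ] psi 2.953 grip 0.0136 60.0 | shift [ 0.4 -0.4 24.5] turn [ 0.  0. -0.]
hood (array([0.5814, 0.1198]), 2.955, array([ 88.1, 143.8]), 15463) 0.12676121083369019
```

Request:
arm_command:
  plan:
    - [[0, 0, 0.0038, 0, 0, 0, 1], [0, 0, 0.0075, 0, 0, 0, 1], [0, 0, 0.0113, 0, 0, 0, 1], [0, 0, 0.015, 0, 0, 0, 1], [0, 0, 0.0188, 0, 0, 0, 1], [0, 0, 0.0213, 0, 0, 0, 1], [0, 0, 0.0238, 0, 0, 0, 1], [0, 0, 0.0263, 0, 0, 0, 1], [0, 0, 0.0263, 0, 0, 0, 1]]

```text
time_s: 39.9
ee_pos: [0.5807, 0.1209, 0.1116]
eef_rot: [-3.141, -0.002, 2.953]
force: [0.5, -0.9, -9.6]
grip_width: 0.0132
grip_force: 60.0
```

Converted, 4 mm / 800 = 0.005, 3 mm / 800 = 0.0038.

Request:
arm_command:
  plan:
    - [[0, 0, 0.0013, 0, 0, 0, 1], [0, 0, 0.0025, 0, 0, 0, 1], [0, 0, 0.0038, 0, 0, 0, 1], [0, 0, 0.005, 0, 0, 0, 1], [0, 0, 0.005, 0, 0, 0, 1]]

```text
time_s: 40.4
ee_pos: [0.5815, 0.1211, 0.11]
eef_rot: [3.141, 0.001, 2.953]
force: [-5.4, 0.5, 9.0]
grip_width: 0.0134
grip_force: 60.0
```

```bash
python3 - <<'E'
from h import *
p,d,i=shot('wrist');P=cloud(d,i);z=P[...,2]
to(.581,.1207,.1095,2.953)
near=(d>0)&(np.hypot(P[...,0]-.581,P[...,1]-.1207)<.1)
m=near&(z>.095)&(z<.112);print('hood',rect(P,m),np.median(z[m]))
b=baseframe(P,(.581,.1206),-.189)*1000
for s in(1,-1):
    k=(d>0)&(abs(b[...,1])<17)&(s*b[...,0]>68)&(s*b[...,0]<110)&(z>.048)&(z<.058)
    print('clip',s,k.sum(),np.round(np.percentile(b[k][:,0],[1,50,99]),1) if k.sum()>5 else '', np.round(z[k].max(),4) if k.any() else '')
E
```

```text
t 40.45 at [0.5815 0.1211 0.11  ] psi 2.953 grip 0.0136 60.0 | shift [ 0.4 -0.5  0.5] turn [ 0.     0.001 -0.   ]
hood (array([0.5817, 0.1198]), 2.952, array([ 88.4, 144.1]), 15393) 0.10301731392086885
clip 1 0  
clip -1 813 [-95.1 -86.9 -80.3] 0.057
```

The lid is down: hood top is at 103 mm (79 + 24). One more firm press, then release and rise.

Converted, -115 mm / 800 = -0.1438, -75 mm / 800 = -0.0938.

Request:
arm_command:
  plan:
    - [[0, 0, 0.0019, 0, 0, 0, 1], [0, 0, 0.0025, 0, 0, 0, 1], [0, 0, 0, 0, 0, 0, 1], [0, 0, 0, 0, 0, 0, 0.6], [0, 0, 0, 0, 0, 0, -0.1], [0, 0, 0, 0, 0, 0, -0.1], [0, 0, 0, 0, 0, 0, -0.1], [0, 0, 0, 0, 0, 0, -0.1], [0, 0, -0.0125, 0, 0, 0, -0.1], [0, 0, -0.0438, 0, 0, 0, -0.1], [0, 0, -0.0938, 0, 0, 0, -0.1], [0, 0, -0.1438, 0, 0, 0, -0.1]]

```text
time_s: 41.65
ee_pos: [0.581, 0.1209, 0.2257]
eef_rot: [-3.141, -0.0, 2.953]
force: [-0.3, 0.3, 0.7]
grip_width: 0.0519
grip_force: 0.0
```

Converted, 70 mm / 800 = 0.0875, 30 mm / 800 = 0.0375.

Request:
arm_command:
  plan:
    - [[-0.0063, 0, -0.0125, 0, 0, 0, -0.1], [0.0375, 0, -0.0125, 0, 0, 0, -0.1], [0.0875, 0, -0.0125, 0, 0, 0, -0.1], [0.0875, 0, -0.0125, 0, 0, 0, -0.1], [0.0875, 0, -0.0125, 0, 0, 0, -0.1]]

```text
time_s: 42.15
ee_pos: [0.5126, 0.1342, 0.2343]
eef_rot: [3.141, 0.001, 2.953]
force: [0.2, 0.4, 0.6]
grip_width: 0.0519
grip_force: 0.0
```

```bash
python3 - <<'E'
from h import *
def f(n,save=None):
    p,d,i=shot(n,save);P=cloud(d,i);z=P[...,2]
    c=(.581,.1206) if n=='wrist' else (.5798,.1231)
    near=(d>0)&(np.hypot(P[...,0]-c[0],P[...,1]-c[1])<.1)
    m=near&(z>.098)&(z<.108);print(n,'hood',rect(P,m),np.median(z[m]))
    b=baseframe(P,c,-.189)*1000
    for s in(1,-1):
        k=(d>0)&(abs(b[...,1])<17)&(s*b[...,0]>65)&(s*b[...,0]<110)&(z>.046)&(z<.060)
        print('clip',s,k.sum(),np.round(np.percentile(b[k][:,0],[1,50,99]),1) if k.sum()>5 else '')
    return p,i,c
to(0.5,0,.3,3)
p,i,c=f('wrist','w11')
p,i,c=f('top','top2')
s=cv2.resize(p[120:240,180:290],None,fx=4,fy=4);
p2,_,_=shot('scene');s2=cv2.resize(p2[160:250,200:310],None,fx=4,fy=4)
H=max(s.shape[0],s2.shape[0]);pad=lambda a:cv2.copyMakeBorder(a,0,H-a.shape[0],0,0,0)
cv2.imwrite('pics/fin.png',cv2.resize(np.hstack([pad(s),pad(s2)]),(800,440)))
E
```

```text
t 42.15 at [0.5126 0.1342 0.2343] psi 2.953 grip 0.0519 0.0 | shift [ -12.8 -134.2  -65.7] turn [ 0.     0.001 -0.047]
wrist hood (array([0.5679, 0.1223]), 2.953, array([ 88.1, 115.9]), 6769) 0.10310136918670199
clip 1 0 
clip -1 348 [-94.5 -85.  -70.6]
top hood (array([0.578, 0.116]), 2.664, array([ 57.5, 156.7]), 277) 0.10195326751930978
clip 1 39 [86.1 92.  97.1]
clip -1 0
```

View pics/w11.png

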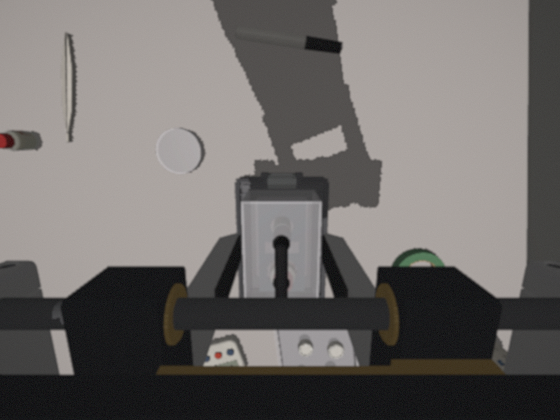

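View pics/fin.png

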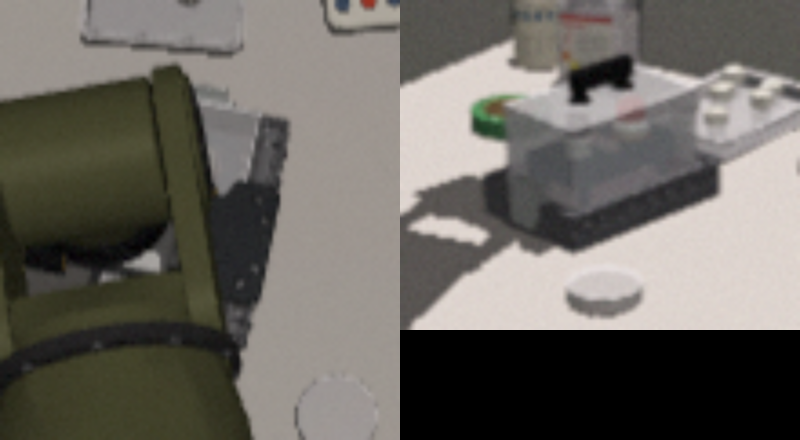

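The lid is on and seated. I'll clear the arm aside for one last numeric check of both clips and the lid's level.

Converted, -270 mm / 800 = -0.3375, -250 mm / 800 = -0.3125.

Request:
arm_command:
  plan:
    - [[0.0125, -0.0375, -0.0125, 0, 0, 0, -0.1], [0.025, -0.0938, -0.025, 0, 0, 0, -0.1], [0.025, -0.15, -0.025, 0, 0, 0, -0.1], [0.025, -0.2063, -0.025, 0, 0, 0, -0.1], [0.025, -0.2625, -0.025, 0, 0, 0, -0.1], [0.025, -0.3125, -0.025, 0, 0, 0, -0.1], [0.025, -0.3375, -0.025, 0, 0, 0, -0.1], [0.025, -0.3375, -0.025, 0, 0, 0, -0.1], [0.025, -0.3375, -0.025, 0, 0, 0, -0.1]]

```text
time_s: 43.2
ee_pos: [0.4426, -0.1275, 0.2536]
eef_rot: [3.141, -0.0, 2.952]
force: [0.2, -0.4, -0.1]
grip_width: 0.052
grip_force: 0.0
```

```bash
python3 - <<'E'
from h import *
p,d,i=shot('top','top3');P=cloud(d,i);z=P[...,2];c=(.5798,.1231);b=baseframe(P,c,-.189)*1000
m=(d>0)&(abs(b[...,0])<80)&(abs(b[...,1])<50)&(z>.098)&(z<.108);print('hood',rect(P,m),np.median(z[m]))
q=P[m];print('plane',np.linalg.lstsq(np.c_[q[:,:2],np.ones(len(q))],q[:,2],rcond=None)[0])
m=(d>0)&(abs(b[...,0])<80)&(abs(b[...,1])<50)&(z>.12);print('handle',rect(P,m),np.median(z[m]))
for s in(1,-1):
    k=(d>0)&(abs(b[...,1])<20)&(s*b[...,0]>78)&(s*b[...,0]<110)&(z>.045)&(z<.058)
    print('clip',s,k.sum(),np.round(np.percentile(b[k][:,0],[1,50,99]),1) if k.sum()>5 else '')
E
```

```text
hood (array([0.5807, 0.1222]), 2.955, array([ 88.4, 144.9]), 1531) 0.10202732852948548
plane [-0.0014978   0.00169653  0.1028209 ]
handle (array([0.5811, 0.1221]), 2.959, array([14.7, 66.4]), 149) 0.12868342431342583
clip 1 44 [85.8 91.3 97.3]
clip -1 63 [-94.4 -85.8 -78.8]
```

The lid is level and centred, and both clips are back at their rest positions. Handing in.

```bash
python3 -c "
from station import ctrl
print(ctrl.hand_in())"
```

```text
the job is handed in; nothing more can be done
None
```

The cooler is made up and handed in at about 43 s: plate, rack, vial and bottle are in place, and the lid is snapped down level with both clips measured back at rest; the hand-in returned no verdict.

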